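# Slide the pepper mill into its stall and shut the gate

## Task

Slide the tall wooden pepper mill across the packing table into its low three-sided wooden stall until its foot rests against the stall's back wall, pushing it with the fingers low on its foot so that it stays upright; do not grip or lift it. Then push the stall's swing gate fully shut behind it, draw back clear, and leave the other things on the table where they are.

Things in the scene. Friction and masses are not known exactly. Their poses are not given: they have to be found in the camera images.
- mill: tall dark wooden pepper mill standing loose on the table, a solid of revolution 280 mm tall, 0.3 to 0.55 kg. Foot: plain upright cylinder 62 mm in diameter, from the table to 30 mm up, tapering to a slim stem (34 mm diameter at 62 mm up, 32 to 42 mm above that). Pushed at the foot it slides (friction about 0.6); pushed at the stem it tips over. Origin: centre of its underside; z up its axis.
- stall: low three-sided wooden stall fixed to the table, walls 34 mm high, 12 mm thick, no floor. Origin: on the table, where the mill's axis is when its foot is centred against the back wall. x points from the mouth into the stall, y left, z up. Inner face of back wall at x = 31 mm; side walls' inner faces at y = +-40 mm, from x = -37 (the mouth, open to -x) to +31 mm; a hinge block ends at y = +67 mm
- stall_home (a point): the stall's origin point on the table, where the mill's underside centre belongs; axes as the stall's.
- gate (a joint): angle (rad) of the stall's swing gate about its upright hinge: 0 = shut (a stop) across the mouth, growing outward to 2.3; at 1.57 it points along the stall's -x. It stays where left (light friction, 0.5 N at its end). Wooden bar 10 mm thick, 3 to 29 mm above the table, reaching 138 mm from the hinge. Shut, it lies along -y, centred on x = -45 mm, its end 28 mm beyond the far side wall.
- gate_hinge (a point): the gate's hinge axis, 16 mm above the table, at x = -45, y = +58 mm in the stall's frame.
- gate_end (a point): point in the middle of the gate's thickness, 16 mm above the table, 125 mm from the hinge axis and 13 mm short of the gate's free end, marked by a small steel stud on top.
- seed_jar: glass jar with steel lid, 68 mm diameter, 95 mm high, right of the stall; leave alone. Origin: centre of underside.
- oil_bottle: amber glass bottle, 58 mm diameter, 170 mm high, left of the stall; leave alone. Origin: centre of underside.
- steel_cup: open steel cup, 72 mm across, 75 mm high, to the right of the mill's way; leave alone. Origin: centre of underside.
- bagel_1: bagel, 108 mm across, 35 mm high, left of the mill; leave alone. Origin: centre of underside.
- bagel_2: bagel, 108 mm across, 35 mm high, far to the left; leave alone. Origin: centre of underside.
- scraper: steel dough scraper with wooden handle, 150 mm wide, 20 mm high, lying far to the right; leave alone. Origin: centre of underside.
- salt_tub: white tub, 80 mm diameter, 70 mm high, far to the right; leave alone. Origin: centre of underside.
Mind the look-alikes: they are no part of the job. Leave any purple look-alike of the stall alone.

How it is judged:
By the outcome, as a careful person would: the job done as asked, in the order asked, and still so for the second after the job is handed in, with the robot touching nothing.
It also fails if it takes over 70 s, if anything falls off the work surface, if the arm or the gripper's body presses on something with over 40 N, if the wrist force passes 120 N, or if a joint passes its speed limit or range.

## Robot

A 6-joint arm with a two-finger parallel gripper is mounted at the origin on the work surface. World frame = base frame: x ahead of the robot, y to its left, z up, the work surface at z = 0. Lengths are in mm, angles in degrees, forces in N, time in s.
With the tool pointing down it reaches from about 350 to 850 mm from the base axis. Payload 8.1 kg.
Tool frame: the origin (TCP) lies between the finger pads; the fingertips stand 22 mm ahead of it and the grasp point (between the pads) lies 3 mm ahead of it; z points along the fingers, y is the line along which they close (so a half turn about z gives the same grasp; the last joint's range is limited). The gripper opens to 85 mm and grips with 20 to 120 N. Pads are 22 mm wide; open, the fingers measure 114 mm over their backs; the gripper's body (76 mm by 85 mm) begins 54 mm behind the grasp point. The pads swing forward as they close: fully open they stand 13 mm farther back than shut.
Start: joints at [58.304, 7.471, 85.268, -0, 87.261, -4.893], TCP at [270.535, 535.552, 253.292] pointing down, gripper open.
Joint ranges: [-169.43, 169.43], [-51.17, 129.36], [1.28, 143.12], [-76.62, 256.62], [0, 156.53], [-152.29, 152.29]. Speed limits (degrees/s): [136.94, 136.94, 159.86, 180, 180, 180].

## Interface

Orientations are given as [roll, pitch, yaw] about the fixed x, y, z axes, in that order (R = Rz(yaw) Ry(pitch) Rx(roll)).
In Python, from bench import r, vision gives the robot as it stands.
- The arm moves only by the tool step_arm, never from a script. Its argument "targets" is a list that holds one entry, the list of rows, each a list of 6 numbers: the shift along the world's x, y, z in mm, then the turn, a rotation vector about the world's x, y, z in rad. In form: [[[x, y, z, rx, ry, rz], ...]]. A call has 1 to 12 rows; each row is the pose to reach, as a shift and turn from the pose commanded when the call began; what a row does not reach only later rows make up. A row lasts 1/12 s, in which the tool goes at most 41.7 mm and 7.16 degrees, less where a joint would pass 70% of its speed; a pose out of reach is approached as far as the arm can. A call with a gripper value outside its range is refused whole. "fingers" is the gripper's target within -1 to 1 (shut at 1, half-way at 0, fully open at -1), set as the call begins (left out, the last holds). The fingers move at their own pace and stop on an object; "newtons" is the grip in N (left out, the last holds). Time passes only in rows, so rows that repeat a pose let the fingers close. It gives the time, the measured TCP pose, the force, the opening and the grip force at its end, in the units of the state.
- r.sense(): the state, without advancing time (a new reading comes with each control period).
- vision.snapshot(name): name is "side" or "top"; returns a dict with "img" (400x640x3 uint8, blue, green, red), "mtx" (3x3 intrinsics, pixels), "eye" and "attitude" of the camera in the world. Camera axes: x right, y up, looking along -z (the intrinsics and any distortion apply to the point x, -y, -z); pixel columns grow to the right and rows downward; lengths in mm; the calibration is good to about 2 mm. A picture is of the moment at which its call begins. There is no depth.
- r.hand_in(): hands the job in; it is judged then, once.
The state is a dict: "time": time; "joint_pos": joint angles; "qd": joint speeds; "joint_efforts": joint torques, N m; "tool_pos": TCP position; "tcp_rot": TCP orientation; "ft_force": force on the tool from outside, world axes, zero at the start; "wrist_torque": the same for the moment, N m; "finger_gap": finger opening in mm; "grip_force": force on a finger pad.
Only numpy, scipy, OpenCV 4.12 (cv2) and the standard library are available. Lean on these libraries where they do the work, as an engineer would, in place of code of your own. Each camera call takes 0.05 s, during which the arm holds its last target. There are 200 camera calls.

## Working session

There is one attempt and no reset: what is moved stays moved. The work goes in short steps, Python scripts to look and compute and a tool call to move; the robot and the scene stay as the last step left them, time stands still between calls to the robot, and variables do not carry over. Pictures are saved under pics/ and viewed, at most 10 in all, crops included, and the job is handed in when it is done.

Besides the shell and the picture viewer there is one more tool, called by a JSON object that holds its "name" and its "arguments". step_arm: Moves the arm, as the interface text tells. Its arguments: {"type":"object","properties":{"targets":{"type":"array"},"fingers":{"type":"number"},"newtons":{"type":"number"}},"required":["targets"]}

```bash
mkdir -p pics; cat > h.py <<'E'
import numpy as np, cv2
from bench import r, vision
from scipy.spatial.transform import Rotation as R
def snap(n,f=None):
    s=vision.snapshot(n)
    if f: cv2.imwrite('pics/'+f,s['img'])
    return s
def att(s):
    a=np.array(s['attitude'],float)
    return a if a.shape==(3,3) else R.from_euler('xyz',a,degrees=True).as_matrix()
def px2w(s,u,v,z=0):
    K=np.array(s['mtx']);d=np.linalg.inv(K)@[u,v,1]
    d=att(s)@(d*[1,-1,-1]);e=np.array(s['eye'])
    return (e+d*(z-e[2])/d[2]).round(1)
def w2px(s,p):
    q=att(s).T@(np.array(p,float)-s['eye']);q=np.array(s['mtx'])@(q*[1,-1,-1]);return (q[:2]/q[2]).round(1)
E
python3 - <<'E'
from h import *
for n in('top','side'):
    s=snap(n,n+'0.png');print({k:v for k,v in s.items() if k!='img'})
print(r.sense())
E
```

```text
{'mtx': array([[481.63358419,   0.        , 321.67757039],
       [  0.        , 481.63358419, 200.53040322],
       [  0.        ,   0.        ,   1.        ]]), 'eye': array([ 302.36137741,   10.00201307, 1441.47846945]), 'attitude': array([  9.7073325 ,   0.14912459, -88.4174449 ])}
{'mtx': array([[396.27757328,   0.        , 320.26964011],
       [  0.        , 396.27757328, 202.48868235],
       [  0.        ,   0.        ,   1.        ]]), 'eye': array([ 132.19263748, -988.91778386,  691.06433156]), 'attitude': array([ 59.85808493,  -1.09529033, -20.37247464])}
{'time': 0.1, 'joint_pos': array([ 5.83051633e+01,  7.51260131e+00,  8.53227547e+01,  1.31889054e-04,
        8.72599826e+01, -4.89405806e+00]), 'qd': array([ 0.07916804, -0.07723002, -0.15320506,  0.05240601, -0.01102806,
        0.11339876]), 'joint_efforts': array([ 3.05982838e-03, -5.70953715e+01, -5.01941049e+01, -1.76910189e-04,
        8.19625013e-03,  2.45573051e-05]), 'tool_pos': array([270.28674208, 535.17175041, 252.33303789]), 'tcp_rot': array([-1.79905020e+02, -8.26492058e-03,  1.53199208e+02]), 'ft_force': array([-0.09117833, -0.36307508,  0.16761601]), 'wrist_torque': array([-0.02171188,  0.00888092,  0.03644588]), 'grip_force': 0.0, 'finger_gap': 85.63126624823848}
```

View pics/top0.png

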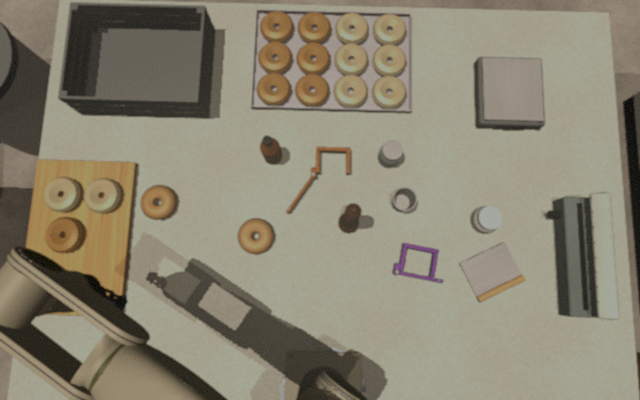

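View pics/side0.png

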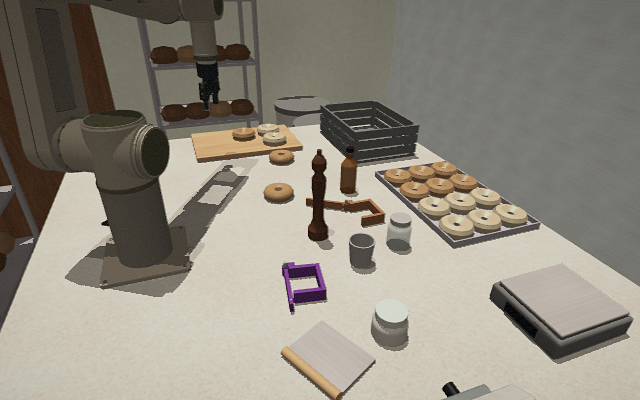

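The top view shows the mill at (348,218), the brown stall at (333,160) and its gate running from the hinge at (315,173) to the free end at (290,211). Two stalls could be meant: the brown wooden one at (333,160), and the purple one at (418,262) with its gate shut. The wooden one fits the description, since its gate is open, the jar is to its right and the bottle to its left. I'll confirm that in an enlarged crop.

```bash
python3 - <<'E'
from h import *
i=cv2.imread('pics/top0.png')[130:260,250:430]
cv2.imwrite('pics/c1.png',cv2.resize(i,None,fx=4.4,fy=4.4,interpolation=cv2.INTER_CUBIC))
i=cv2.imread('pics/side0.png')[145:275,260:420]
cv2.imwrite('pics/c2.png',cv2.resize(i,None,fx=4.4,fy=4.4,interpolation=cv2.INTER_CUBIC))
E
```

```text
(no output)
```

View pics/c1.png

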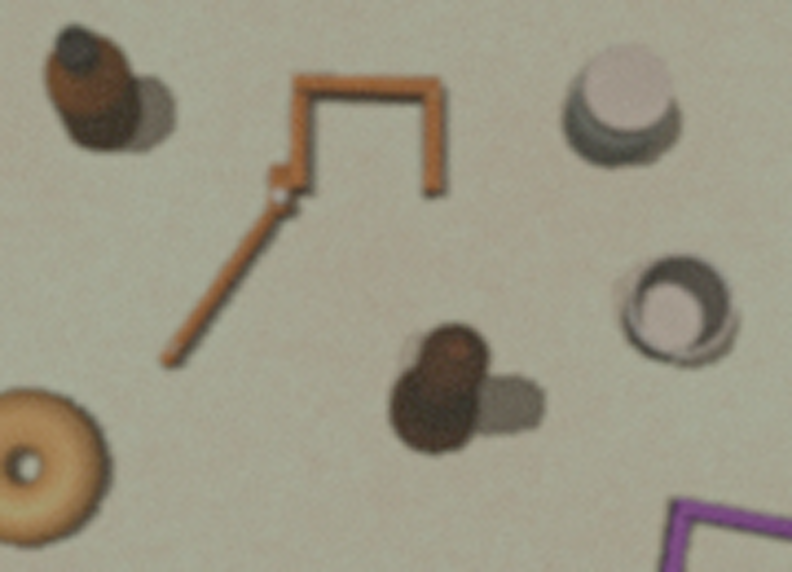

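View pics/c2.png

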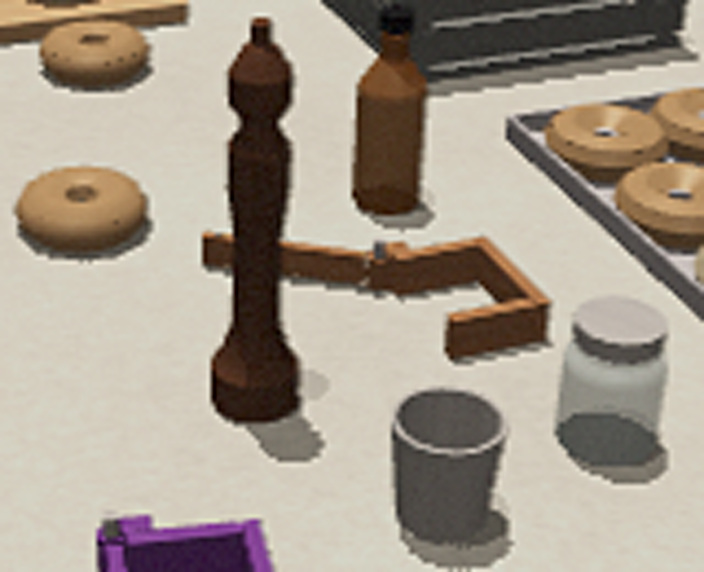

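The crops confirm it. In the top crop, the wooden stall's walls run from (294,76) to (441,79), the mouth faces down, the hinge pin is at (281,196) and the gate end is at (170,365). The mill foot is at about (434,408) and the cup at (680,310).

```bash
python3 - <<'E'
from h import *
s=snap('top')
P=lambda u,v,z:px2w(s,250+u/4.4,130+v/4.4,z)
for n,u,v,z in [('BLo',294,76,34),('BRo',441,79,34),('Lmouth in',311,194,34),('Rmouth in',424,195,34),('Rmouth out',446,195,34),('BLi',312,99,34),('BRi',424,101,34),('hinge',281,196,40),('gend',168,364,29),('mill ctr',434,408,15),('mill left',390,404,20),('mill bot',434,453,15),('cup rim',680,310,75),('bottle',105,115,0),('jar lid',627,87,95),('bagel',25,468,20)]:
    print(n,P(u,v,z))
t=vision.snapshot('side')
Q=lambda u,v,z:px2w(t,260+u/4.4,145+v/4.4,z)
print('side mill foot L/R at z0..',Q(212,400,2),Q(300,400,2),'bottom',Q(256,421,0),'ctr z30',Q(255,352,30))
print('hinge side',Q(378,250,40), 'stall Rmouth near bottom',Q(450,358,0),'gate end top',Q(203,234,29))
E
```

```text
BLo [705.8  39.5  34. ]
BRo [706.3 -61.4  34. ]
Lmouth in [623.1  25.5  34. ]
Rmouth in [624.5 -51.3  34. ]
Rmouth out [624.9 -66.3  34. ]
BLi [689.8  26.7  34. ]
BRi [690.4 -50.1  34. ]
hinge [619.8  45.7  40. ]
gend [504.4 118.5  29. ]
mill ctr [481.3 -61.7  15. ]
mill left [482.6 -31.7  20. ]
mill bot [450.7 -62.3  15. ]
cup rim [ 542.6 -218.3   75. ]
bottle [683.7 171.9   0. ]
jar lid [ 686.7 -180.4   95. ]
bagel [432.5 212.6  20. ]
side mill foot L/R at z0.. [453.1 -57.7   2. ] [510.3 -77.2   2. ] bottom [474.2 -88.    0. ] ctr z30 [486.6 -50.8  30. ]
hinge side [615.9  35.4  40. ] stall Rmouth near bottom [632.6 -60.5   0. ] gate end top [505.7 118.2  29. ]
```

```bash
cat >> h.py <<'E'
def plan(x,y,z,yaw,tilt):
    "shift and rotvec from the present pose; yaw = push heading, tilt leans the hand back from it"
    s=r.sense();R0=R.from_euler('xyz',s['tcp_rot'],degrees=True)
    R1=R.from_euler('z',yaw,degrees=True)*R.from_euler('y',-tilt,degrees=True)*R.from_euler('x',180,degrees=True)
    print('t',round(s['time'],2),'now',np.round(s['tool_pos'],1),np.round(s['tcp_rot'],1),'gap',round(s['finger_gap'],1),'F',np.round(s['ft_force'],1))
    print('shift',np.round(np.array([x,y,z])-s['tool_pos'],1),'turn',np.round((R1*R0.inv()).as_rotvec(),3))
E
python3 -c "
from h import *
plan(395,-108,250,28,0)"
```

```text
t 0.2 now [270.4 535.3 252.6] [-179.9   -0.   153.2] gap 85.6 F [-0.4  0.7 -0.1]
shift [ 124.6 -643.3   -2.6] turn [-0.000e+00 -1.000e-03 -2.185e+00]
```

{"name": "step_arm", "arguments": {"targets": [[[60,-320,0,0,0,-1.1],[60,-320,0,0,0,-1.1],[60,-320,0,0,0,-1.1],[60,-320,0,0,0,-1.1],[60,-320,0,0,0,-1.1],[60,-320,0,0,0,-1.1],[60,-320,0,0,0,-1.1],[60,-320,0,0,0,-1.1],[60,-320,0,0,0,-1.1],[60,-320,0,0,0,-1.1],[60,-320,0,0,0,-1.1],[60,-320,0,0,0,-1.1]]], "fingers": 0.34}}

```text
time: 1.2
tool_pos: [330.4, 216.2, 253.3]
tcp_rot: [-180.0, -0.0, 90.4]
ft_force: [0.8, 0.3, 0.7]
finger_gap: 28.1
grip_force: 0.0
```

{"name": "step_arm", "arguments": {"targets": [[[65,-325,-2,0,0,-1.085],[65,-325,-2,0,0,-1.085],[65,-325,-2,0,0,-1.085],[65,-325,-2,0,0,-1.085],[65,-325,-2,0,0,-1.085],[65,-325,-2,0,0,-1.085],[65,-325,-2,0,0,-1.085],[65,-325,-2,0,0,-1.085],[65,-325,-2,0,0,-1.085],[65,-325,-2,0,0,-1.085],[65,-325,-2,0,0,-1.085],[65,-325,-2,0,0,-1.085]]]}}

```text
time: 2.2
tool_pos: [395.7, -108.0, 251.1]
tcp_rot: [-180.0, 0.0, 28.4]
ft_force: [0.1, 0.0, 0.1]
finger_gap: 28.4
grip_force: 0.0
```

```bash
python3 -c "
from h import *
plan(410,-100,120,28,35)"
```

```text
t 2.2 now [ 395.7 -108.   251.1] [-180.     0.    28.4] gap 28.4 F [0.1 0.  0.1]
shift [  14.3    8.  -131.1] turn [ 0.288 -0.539 -0.007]
```

{"name": "step_arm", "arguments": {"targets": [[[14,8,-131,0.288,-0.539,-0.007],[14,8,-131,0.288,-0.539,-0.007],[14,8,-131,0.288,-0.539,-0.007],[14,8,-131,0.288,-0.539,-0.007],[14,8,-131,0.288,-0.539,-0.007],[14,8,-131,0.288,-0.539,-0.007],[14,8,-131,0.288,-0.539,-0.007],[14,8,-131,0.288,-0.539,-0.007]]]}}

```text
time: 2.87
tool_pos: [410.2, -101.5, 121.4]
tcp_rot: [-179.9, -34.9, 27.7]
ft_force: [0.1, -0.0, -0.1]
finger_gap: 28.2
grip_force: 0.0
```

```bash
python3 -c "
from h import *
plan(417,-96,34,28,35)"
```

```text
t 2.87 now [ 410.2 -101.5  121.4] [-179.9  -34.9   27.7] gap 28.2 F [ 0.1 -0.  -0.1]
shift [  6.8   5.5 -87.4] turn [ 0.    -0.003  0.004]
```

{"name": "step_arm", "arguments": {"targets": [[[2,2,-30,0,0,0],[4,4,-55,0,0,0],[6,5,-75,0,0,0],[7,5,-84,0,0,0],[7,5,-87,0,0,0],[7,5,-87,0,0,0],[7,5,-87,0,0,0]]]}}

```text
time: 3.45
tool_pos: [418.3, -96.7, 34.6]
tcp_rot: [-179.9, -35.0, 27.8]
ft_force: [-1.0, -0.5, 0.5]
finger_gap: 28.2
grip_force: 0.0
```

```bash
python3 - <<'E'
from h import *
plan(417,-96,34,28,35)
s=snap('top');t=snap('side')
a=cv2.resize(s['img'][130:260,270:420],None,fx=3.2,fy=3.2,interpolation=cv2.INTER_CUBIC)
b=cv2.resize(t['img'][140:270,235:345],None,fx=3.2,fy=3.2,interpolation=cv2.INTER_CUBIC)
c=np.hstack([a,b])[:, :800];cv2.imwrite('pics/c3.png',c);print(c.shape)
E
```

```text
t 3.45 now [418.3 -96.7  34.6] [-179.9  -35.    27.8] gap 28.2 F [-1.  -0.5  0.5]
shift [-1.3  0.7 -0.6] turn [-0.002 -0.001  0.002]
(416, 800, 3)
```

View pics/c3.png

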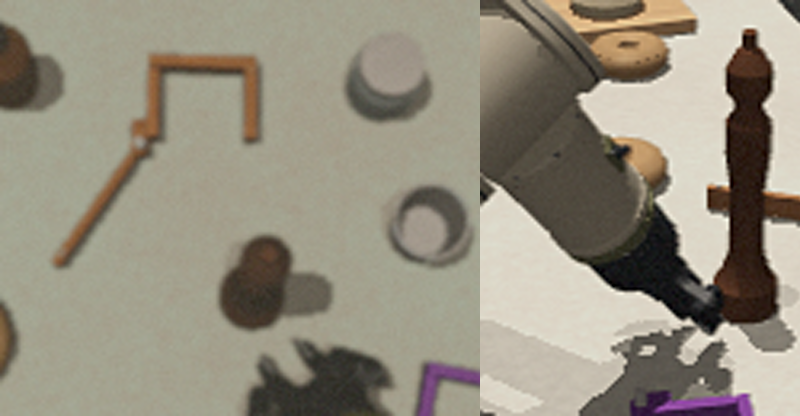

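The fingertips, at about (283,347) in the left crop, are behind the mill foot at (252,297), lined up and clear. I'll start the slow push.

{"name": "step_arm", "arguments": {"targets": [[[5,2.6,0,0,0,0],[9,5,0,0,0,0],[13,7,0,0,0,0],[17,9,0,0,0,0],[21,11,0,0,0,0],[25,13.3,0,0,0,0],[29,15.4,0,0,0,0],[33,17.5,0,0,0,0],[37,19.7,0,0,0,0],[41,21.8,0,0,0,0],[45,24,0,0,0,0],[49,26,0,0,0,0]]]}}

```text
time: 4.55
tool_pos: [466.4, -70.6, 33.2]
tcp_rot: [-179.7, -35.0, 27.5]
ft_force: [-3.8, -1.4, 2.0]
finger_gap: 28.2
grip_force: 1.9
```

```bash
cat >> h.py <<'E'
def mill():
    "mill foot centre from the top view: lowest dark brown blob's left edge and bottom are at the foot; fit by template silhouette"
    from scipy.optimize import minimize
    s=snap('top');im=s['img'];hsv=cv2.cvtColor(im,cv2.COLOR_BGR2HSV)
    return s
E
python3 - <<'E'
from h import *
plan(0,0,0,28,35)
s=snap('top');t=snap('side')
a=cv2.resize(s['img'][130:250,270:400],None,fx=3.2,fy=3.2,interpolation=cv2.INTER_CUBIC)
b=cv2.resize(t['img'][140:260,235:355],None,fx=3.2,fy=3.2,interpolation=cv2.INTER_CUBIC)
c=np.hstack([a,b])[:, :800];cv2.imwrite('pics/c4.png',c);print(c.shape)
E
```

```text
t 4.55 now [466.4 -70.6  33.2] [-179.7  -35.    27.5] gap 28.2 F [-3.8 -1.4  2. ]
shift [-466.4   70.6  -33.2] turn [-0.003 -0.002  0.006]
(384, 800, 3)
```

View pics/c4.png

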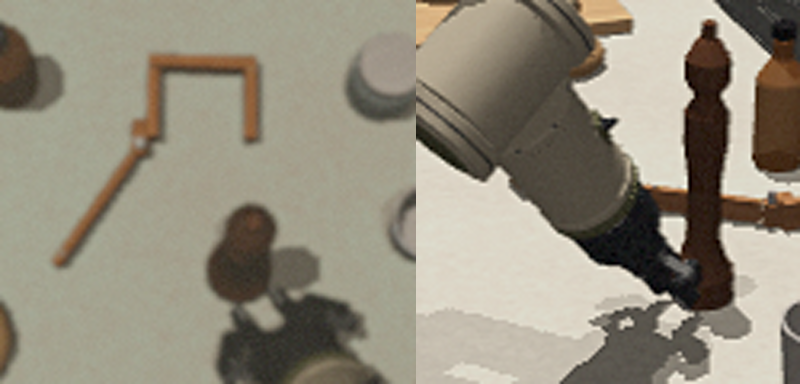

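The mill is upright and held in the V of the fingers. Its foot is at (240,270) in the left crop, which puts it at about (508,-49). I'll keep going.

{"name": "step_arm", "arguments": {"targets": [[[5,3,0,0,0,0],[10,6,0,0,0,0],[15,9,0,0,0,0],[20,12,0,0,0,0],[25,15,0,0,0,0],[30,18,0,0,0,0],[35,21,0,0,0,0],[40,24,0,0,0,0],[45,27,0,0,0,0],[50,30,0,0,0,0],[55,33,0,0,0,0],[60,36,0,0,0,0]]]}}

```text
time: 5.65
tool_pos: [526.5, -34.5, 33.2]
tcp_rot: [-179.7, -35.0, 27.5]
ft_force: [-2.8, -1.0, -0.8]
finger_gap: 28.2
grip_force: 1.3
```

```bash
python3 - <<'E'
from h import *
plan(0,0,0,28,35)
s=snap('top')
a=cv2.resize(s['img'][130:250,280:390],None,fx=5,fy=5,interpolation=cv2.INTER_CUBIC)
cv2.imwrite('pics/c5.png',a);print(a.shape)
E
```

```text
t 5.65 now [526.5 -34.5  33.2] [-179.7  -35.    27.5] gap 28.2 F [-2.8 -1.  -0.8]
shift [-526.5   34.5  -33.2] turn [-0.003 -0.002  0.006]
(600, 550, 3)
```

View pics/c5.png

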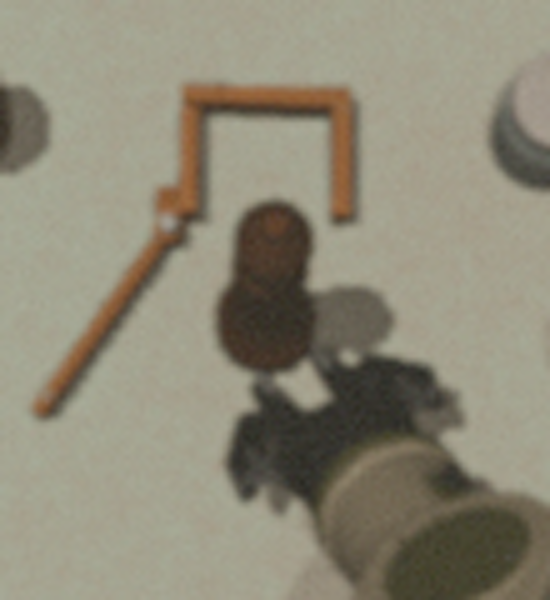

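The mill is upright. Its foot centre, (267,323) in the crop, is on the stall's centreline, since the inner wall faces are at 203 and 332. I'll back off, turn to yaw 0 and push straight in.

{"name": "step_arm", "arguments": {"targets": [[[-10,-5,0,0,0,0],[-20,-11,0,0,0,0],[-28,-15,0,0,0,0],[-28,-5,0,0,0,-0.12],[-28,5,0,0,0,-0.24],[-28,14,0,0,0,-0.36],[-28,22,0,0,0,-0.48],[-28,22,0,0,0,-0.48],[-28,22,0,0,0,-0.48]]]}}

```text
time: 6.45
tool_pos: [503.4, -13.4, 33.9]
tcp_rot: [-179.7, -34.8, -0.2]
ft_force: [-0.9, 0.2, -1.4]
finger_gap: 27.8
grip_force: 0.0
```

```bash
python3 - <<'E'
from h import *
plan(500,-12,33.5,0.5,35)
s=snap('top')
P=lambda u,v,z:px2w(s,280+u/5,130+v/5,z)
print(P(267,323,15),P(205,160,34),P(331,160,34),P(205,210,34),P(332,210,34),P(267,108,34),P(268,85,34))
E
```

```text
t 6.45 now [503.4 -13.4  33.9] [-179.7  -34.8   -0.2] gap 27.8 F [-0.9  0.2 -1.4]
shift [-3.4  1.4 -0.4] turn [-0.004 -0.003  0.009]
[565.3 -14.3  15. ] [660.3  25.6  34. ] [662.4 -50.1  34. ] [629.5  24.7  34. ] [631.6 -51.3  34. ] [693.6 -10.9  34. ] [708.  -11.2  34. ]
```

{"name": "step_arm", "arguments": {"targets": [[[4,1,0,0,0,0.01],[8,1,0,0,0,0.01],[12,1,0,0,0,0.01],[16,1,0,0,0,0.01],[20,1,0,0,0,0.01],[25,1,0,0,0,0.01],[30,1,0,0,0,0.01],[35,1,0,0,0,0.01],[40,1,0,0,0,0.01],[45,1,0,0,0,0.01],[50,1,0,0,0,0.01],[55,1,0,0,0,0.01]]]}}

```text
time: 7.5
tool_pos: [558.3, -12.3, 32.6]
tcp_rot: [-179.7, -34.7, 0.6]
ft_force: [-5.4, -0.1, 3.8]
finger_gap: 28.5
grip_force: 2.8
```

```bash
python3 - <<'E'
from h import *
plan(608,-12,33.5,0.5,35)
s=snap('top')
a=cv2.resize(s['img'][130:250,280:390],None,fx=5,fy=5,interpolation=cv2.INTER_CUBIC)
cv2.imwrite('pics/c6.png',a)
E
```

```text
t 7.5 now [558.3 -12.3  32.6] [-179.7  -34.7    0.6] gap 28.5 F [-5.4 -0.1  3.8]
shift [49.7  0.3  0.9] turn [-0.004 -0.006 -0.005]
```

View pics/c6.png

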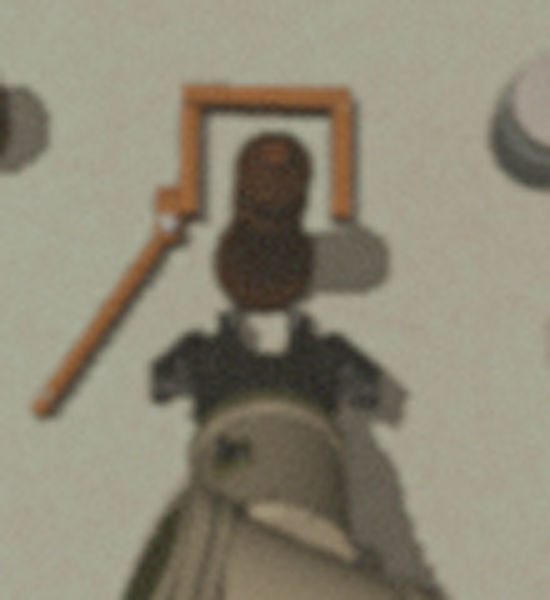

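The foot, at (266,263), is centred between the walls and the mill is upright. I'll push it in.

{"name": "step_arm", "arguments": {"targets": [[[4,0,0,0,0,0],[8,0,0,0,0,0],[12,0,0,0,0,0],[16,0,0,0,0,0],[20,0,0,0,0,0],[24,0,0,0,0,0],[28,0,0,0,0,0],[32,0,0,0,0,0],[36,0,0,0,0,0],[40,0,0,0,0,0],[44,0,0,0,0,0],[48,0,0,0,0,0]]]}}

```text
time: 8.55
tool_pos: [606.8, -12.1, 33.2]
tcp_rot: [-179.7, -34.8, 0.6]
ft_force: [-2.4, -0.4, 0.0]
finger_gap: 28.1
grip_force: 1.6
```

{"name": "step_arm", "arguments": {"targets": [[[2,0,0,0,0,0],[4,0,0,0,0,0],[4,0,0,0,0,0]]]}}

```text
time: 8.8
tool_pos: [610.8, -12.2, 33.4]
tcp_rot: [-179.7, -34.8, 0.6]
ft_force: [-0.8, 0.1, -0.4]
finger_gap: 28.0
grip_force: 0.9
```

Not against the wall yet. I'll go on in small steps.

{"name": "step_arm", "arguments": {"targets": [[[1.5,0,0,0,0,0],[3,0,0,0,0,0]]]}}

```text
time: 8.97
tool_pos: [613.2, -12.1, 33.0]
tcp_rot: [-179.7, -34.7, 0.6]
ft_force: [-1.4, -0.1, -1.2]
finger_gap: 28.2
grip_force: 1.3
```

{"name": "step_arm", "arguments": {"targets": [[[1,0,0,0,0,0],[2,0,0,0,0,0]]]}}

```text
time: 9.13
tool_pos: [615.4, -12.1, 33.2]
tcp_rot: [-179.7, -34.8, 0.6]
ft_force: [-2.4, -0.3, -1.3]
finger_gap: 28.2
grip_force: 1.3
```

{"name": "step_arm", "arguments": {"targets": [[[1,0,0,0,0,0],[2,0,0,0,0,0]]]}}

```text
time: 9.3
tool_pos: [617.4, -12.1, 33.2]
tcp_rot: [-179.7, -34.8, 0.6]
ft_force: [-1.7, 0.2, -2.4]
finger_gap: 28.2
grip_force: 1.3
```

{"name": "step_arm", "arguments": {"targets": [[[1,0,0,0,0,0],[2,0,0,0,0,0]]]}}

```text
time: 9.47
tool_pos: [619.5, -12.1, 33.2]
tcp_rot: [-179.7, -34.8, 0.6]
ft_force: [-1.7, 0.3, -1.2]
finger_gap: 28.6
grip_force: 1.3
```

{"name": "step_arm", "arguments": {"targets": [[[0.7,0,0,0,0,0],[1.5,0,0,0,0,0]]]}}

```text
time: 9.63
tool_pos: [620.9, -12.1, 33.2]
tcp_rot: [-179.7, -34.8, 0.6]
ft_force: [-2.0, -0.1, -1.4]
finger_gap: 28.3
grip_force: 1.3
```

{"name": "step_arm", "arguments": {"targets": [[[0.7,0,0,0,0,0],[1.5,0,0,0,0,0]]]}}

```text
time: 9.8
tool_pos: [621.6, -12.0, 32.5]
tcp_rot: [-179.7, -34.7, 0.6]
ft_force: [-11.5, -0.9, 3.6]
finger_gap: 28.1
grip_force: 5.2
```

Fx rose to -11.5 N, so the foot is against the back wall. I'll draw straight back, then lift.

{"name": "step_arm", "arguments": {"targets": [[[-4,0,0,0,0,0],[-12,0,0,0,0,0],[-25,0,0,0,0,0],[-40,0,0,0,0,0],[-60,0,0,0,0,0],[-80,0,0,0,0,0],[-85,0,25,0,0,0],[-85,0,60,0,0,0],[-85,0,90,0,0,0],[-85,0,100,0,0,0],[-85,0,100,0,0,0]]]}}

```text
time: 10.72
tool_pos: [540.3, -12.8, 139.4]
tcp_rot: [-179.9, -35.3, 0.7]
ft_force: [1.3, 0.4, -0.8]
finger_gap: 28.0
grip_force: 0.0
```

```bash
cat >> h.py <<'E'
H=np.array([618,46.])
def fing(th,rho=112,gap=0):
    a=np.radians(th);d=np.array([-np.sin(a),-np.cos(a)]);n=np.array([-np.cos(a),np.sin(a)])
    return (H+rho*d+n*(5+gap+11*abs(n[0])+14.5*abs(n[1]))).round(1)
E
python3 - <<'E'
from h import *
x,y=fing(122,gap=20);print(x,y)
plan(x,y,130,0,0)
s=snap('top');t=snap('side')
a=cv2.resize(s['img'][130:250,280:390],None,fx=3.5,fy=3.5,interpolation=cv2.INTER_CUBIC)
b=cv2.resize(t['img'][140:260,290:410],None,fx=3.4,fy=3.5,interpolation=cv2.INTER_CUBIC)
c=np.hstack([a,b])[:, :800];cv2.imwrite('pics/c7.png',c)
print([(th,fing(th,gap=-1).tolist()) for th in range(120,-1,-10)])
E
```

```text
545.9 141.9
t 10.72 now [540.3 -12.8 139.4] [-179.9  -35.3    0.7] gap 28.0 F [ 1.3  0.4 -0.8]
shift [  5.6 154.7  -9.4] turn [-0.006  0.617 -0.012]
[(120, [532.0, 121.1]), (110, [520.1, 104.4]), (100, [511.2, 85.3]), (90, [506.0, 64.5]), (80, [504.2, 46.4]), (70, [505.4, 27.8]), (60, [510.0, 9.1]), (50, [517.9, -9.0]), (40, [529.3, -25.8]), (30, [544.0, -40.6]), (20, [561.6, -52.6]), (10, [581.5, -61.3]), (0, [603.0, -66.0])]
```

View pics/c7.png

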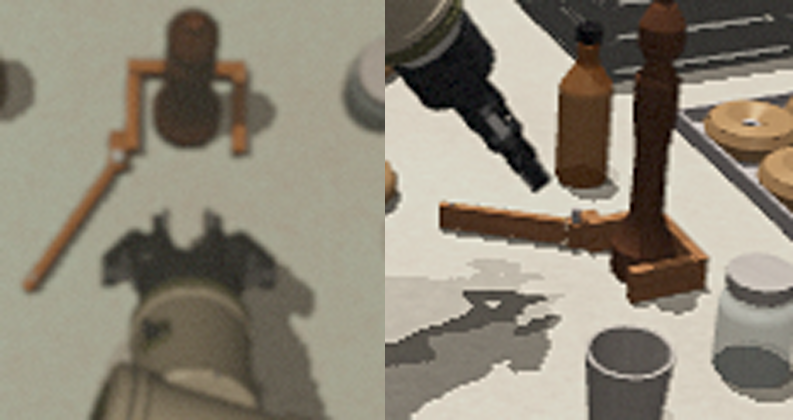

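The mill stands upright in the stall, its foot at (187,115) against the back wall, and the hand is clear. Next is the gate: close the fingers and move over behind it.

{"name": "step_arm", "arguments": {"targets": [[[6,40,10,0,0.15,0],[6,80,10,0,0.3,0],[6,120,5,0,0.45,0],[6,155,-5,0,0.617,-0.012],[6,155,-9,0,0.617,-0.012],[6,155,-9,0,0.617,-0.012],[6,155,-9,0,0.617,-0.012],[6,155,-45,0,0.617,-0.012],[6,155,-80,0,0.617,-0.012],[6,155,-100,0,0.617,-0.012],[6,155,-105,0,0.617,-0.012],[6,155,-105,0,0.617,-0.012]]], "fingers": 1}}

```text
time: 11.82
tool_pos: [541.1, 141.6, 26.8]
tcp_rot: [-179.6, 0.7, -0.2]
ft_force: [-0.1, -0.2, 0.1]
finger_gap: 0.2
grip_force: 0.0
```

```bash
python3 - <<'E'
from h import *
plan(532,121,33,0,0)
E
```

```text
t 11.82 now [541.1 141.6  26.8] [-179.6    0.7   -0.2] gap 0.2 F [-0.1 -0.2  0.1]
shift [ -9.1 -20.6   6.2] turn [-0.007 -0.012  0.004]
```

{"name": "step_arm", "arguments": {"targets": [[[-9,-21,4,0,0,0],[-15,-29,4,0,0,0],[-21,-38,4,0,0,0],[-26,-47,4,0,0,0],[-30,-57,4,0,0,0],[-33,-67,4,0,0,0],[-35,-78,4,0,0,0],[-36,-87,4,0,0,0],[-37,-96,4,0,0,0],[-37,-105,4,0,0,0],[-36,-114,4,0,0,0],[-34,-124,4,0,0,0]]]}}

```text
time: 12.82
tool_pos: [509.3, 18.1, 32.1]
tcp_rot: [-179.6, 0.6, -0.2]
ft_force: [0.5, 0.4, -0.3]
finger_gap: -0.3
grip_force: 0.4
```

```bash
python3 - <<'E'
from h import *
plan(*fing(5,gap=-1),32,0,0)
s=snap('top');im=s['img']
print(np.round([np.array(fing(th,gap=-1))-r.sense()['tool_pos'][:2] for th in range(60,-1,-5)]).tolist())
# gate: orange pixels outside stall
h=cv2.cvtColor(im,cv2.COLOR_BGR2HSV);m=cv2.inRange(h,(5,120,80),(20,255,255))
ys,xs=np.nonzero(m[120:240,270:400]);
g=[(px2w(s,270+x,120+y,29)[:2]) for x,y in zip(xs,ys)]
g=np.array([p for p in g if p[0]<605 and p[1]>-100 and p[1]<150 and np.hypot(*(p-H))<145])
print(len(g)); 
if len(g): print(g[np.argmax(np.hypot(*(g-H).T))],np.median(np.degrees(np.arctan2(-(g-H)[:,0],-(g-H)[:,1]))))
E
```

```text
t 12.82 now [509.3  18.1  32.1] [-179.6    0.6   -0.2] gap -0.3 F [ 0.5  0.4 -0.3]
shift [ 82.8 -82.3  -0.1] turn [-0.007 -0.011  0.003]
[[0.0, -7.0], [4.0, -17.0], [8.0, -25.0], [13.0, -34.0], [19.0, -42.0], [26.0, -50.0], [34.0, -57.0], [43.0, -63.0], [52.0, -69.0], [61.0, -74.0], [72.0, -78.0], [82.0, -81.0], [93.0, -82.0]]
0
```

{"name": "step_arm", "arguments": {"targets": [[[0,-8,0,0,0,0],[4,-18,0,0,0,0],[8,-27,0,0,0,0],[13,-36,0,0,0,0],[18,-45,0,0,-0.05,0],[25,-53,0,0,-0.1,0],[31,-60,0,0,-0.15,0],[38,-66,0,0,-0.2,0],[46,-72,0,0,-0.25,0],[54,-77,0,0,-0.3,0],[62,-81,0,0,-0.3,0],[70,-84,0,0,-0.3,0]]]}}

```text
time: 13.87
tool_pos: [579.3, -66.0, 32.0]
tcp_rot: [-179.5, -16.5, -0.2]
ft_force: [-0.4, 0.5, 0.3]
finger_gap: -0.1
grip_force: 0.3
```

{"name": "step_arm", "arguments": {"targets": [[[4,-1,0,0,0,0],[8,-2,0,0,0,0],[11,-2,0,0,0,0]]]}}

```text
time: 14.12
tool_pos: [591.5, -67.4, 32.6]
tcp_rot: [-179.6, -16.6, -0.2]
ft_force: [-0.1, -0.7, 0.9]
finger_gap: -0.1
grip_force: 0.2
```

{"name": "step_arm", "arguments": {"targets": [[[2,0,0,0,0,0],[4,0,0,0,0,0]]]}}

```text
time: 14.28
tool_pos: [594.7, -66.9, 32.2]
tcp_rot: [-179.5, -16.6, -0.1]
ft_force: [-1.2, -0.1, -0.1]
finger_gap: -0.2
grip_force: 0.2
```

{"name": "step_arm", "arguments": {"targets": [[[1,0,0,0,0,0],[2,0,0,0,0,0]]]}}

```text
time: 14.45
tool_pos: [596.3, -66.9, 32.1]
tcp_rot: [-179.5, -16.6, -0.1]
ft_force: [-0.8, 0.0, 0.6]
finger_gap: 0.1
grip_force: 0.2
```

{"name": "step_arm", "arguments": {"targets": [[[1,0,0,0,0,0],[2,0,0,0,0,0]]]}}

```text
time: 14.62
tool_pos: [598.3, -67.1, 32.2]
tcp_rot: [-179.5, -16.6, -0.2]
ft_force: [-0.6, -0.5, 0.6]
finger_gap: -0.2
grip_force: 0.2
```

{"name": "step_arm", "arguments": {"targets": [[[1,0,0,0,0,0],[2,0,0,0,0,0]]]}}

```text
time: 14.78
tool_pos: [600.4, -67.1, 32.2]
tcp_rot: [-179.5, -16.6, -0.2]
ft_force: [0.1, -1.3, 0.2]
finger_gap: -0.2
grip_force: 0.2
```

{"name": "step_arm", "arguments": {"targets": [[[1,0,0,0,0,0],[2,0,0,0,0,0]]]}}

```text
time: 14.95
tool_pos: [602.3, -67.1, 32.2]
tcp_rot: [-179.5, -16.6, -0.2]
ft_force: [-4.2, -2.0, 0.8]
finger_gap: -0.2
grip_force: 2.2
```

{"name": "step_arm", "arguments": {"targets": [[[0.6,0,0,0,0,0],[1.2,0,0,0,0,0],[1.2,0,0,0,0,0]]]}}

```text
time: 15.2
tool_pos: [602.6, -67.2, 31.9]
tcp_rot: [-179.5, -16.5, -0.2]
ft_force: [-9.5, -1.0, 6.6]
finger_gap: -0.2
grip_force: 4.6
```

The force is climbing against the stop, so the gate is shut. I'll draw back straight and up.

{"name": "step_arm", "arguments": {"targets": [[[-3,0,0,0,0,0],[-10,0,0,0,0,0],[-25,0,0,0,0,0],[-50,0,0,0,0,0],[-80,0,10,0,0,0],[-110,0,40,0,0,0],[-140,0,75,0,0,0],[-170,0,110,0,0,0],[-190,0,145,0,0,0],[-200,0,170,0,0,0],[-200,0,170,0,0,0],[-200,0,170,0,0,0]]]}}

```text
time: 16.2
tool_pos: [404.8, -67.9, 206.1]
tcp_rot: [-179.7, -17.1, -0.1]
ft_force: [-0.1, 0.5, -0.5]
finger_gap: 0.0
grip_force: 0.0
```

```bash
python3 - <<'E'
from h import *
s=snap('top');t=snap('side')
a=cv2.resize(s['img'][135:215,285:400],None,fx=4,fy=4,interpolation=cv2.INTER_CUBIC)
b=cv2.resize(t['img'][150:250,270:410],None,fx=2.4,fy=3.2,interpolation=cv2.INTER_CUBIC)
c=np.hstack([a,b]);c=np.vstack([c,cv2.resize(s['img'],(400,250)) .__class__ and np.hstack([cv2.resize(s['img'],(400,250)),cv2.resize(t['img'],(c.shape[1]-400,250))])])
cv2.imwrite('pics/c8.png',c);print(c.shape)
E
```

```text
(570, 796, 3)
```

View pics/c8.png

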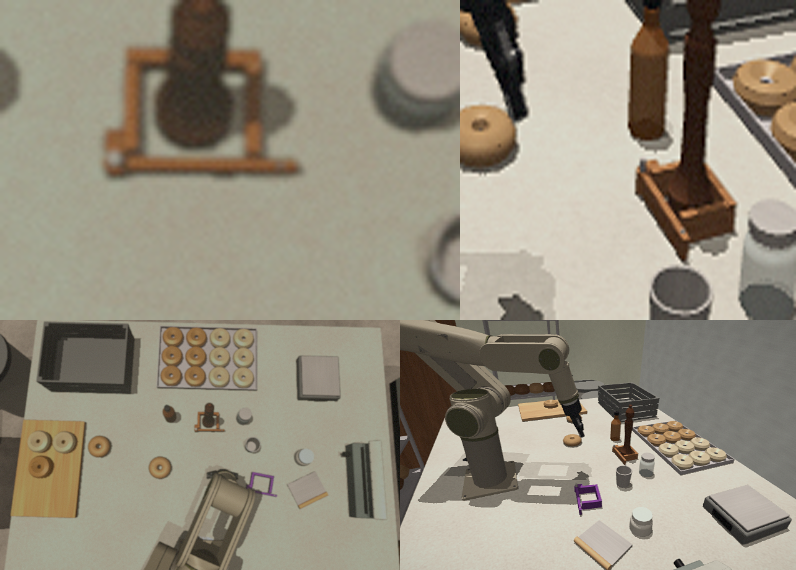

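The gate bar, from (113,163) to (300,166), lies parallel to the back wall across the mouth. The mill is upright with its foot, at (195,110), touching the back wall. The other objects haven't moved and the arm is clear, so I'll hand in.

```bash
python3 -c "
from bench import r
print(r.hand_in())"
```

```text
the job is handed in; nothing more can be done
None
```

The mill stands upright in the wooden stall with its foot against the back wall, the gate is pushed shut to its stop, the arm is drawn back clear, the other things appear unmoved, and the job was handed in at about 16 s.

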